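Load, clamp and crank home a print shuttle

TASK

Take the white moulded housing out of the steel tray and lay it flat in the nest of the shuttle carriage, then lower the hinged clamp frame fully down over it under control, without letting it drop. With the frame shut, turn the hand crank clockwise until the carriage is fully home under the print pad. Leave all the other things where they are.

Things in the scene. Friction and masses are not known exactly. Their poses are not given: they have to be found in the camera images.
- housing: The moulding to load: white plastic, flat flange 56 (x) x 84 (y) x 8 mm with a raised block 24 (x) x 54 (y) mm on its middle, 40 mm tall overall; 80 g. Origin at the centre of its underside, z up. Starts flat in the tray. Either way round fits. Grip the block across either width; at the nest the open clamp frame stands on the +x side, so there a gripper lying along the jig's y has most room.
- nest (a point): Centre of the nest's floor on the carriage, 44 mm above the table. The nest is a shallow aluminium pocket, 62 (x) x 90 (y) mm at its floor, with walls 7 mm high that lean outward (4 mm wider on each side at the top) to guide the part in, on a carriage plate 90 (x) x 130 (y) mm. Axes of the jig: y is the way the carriage travels to home, -x is the side that faces the robot.
- jig: The fixed shuttle jig: white base 130 (x) x 510 (y) mm, 22 mm high; origin on the table at the place of the nest's centre when carriage reads 0. y is the travel to home. A column with an overhanging print pad, up to 260 mm high, takes its +y end from 120 mm past the origin (lowest point of the pad 115 mm up); the crank is 170 mm to -y.
- clamp_hinge (a point): Middle of the clamp frame's hinge axis, on the carriage, 48 mm to +x of the nest's centre and 13 mm above its floor. The hinge axis is this point's y. The frame reaches from here along this point's -x.
- clamp_bar (a point): Middle of the clamp frame's handle: a round steel bar 10 mm thick, 76 mm long along y, 122 mm from the hinge axis; a free gap of 27 mm lies between it and the frame's edge. The frame is dark steel, 84 x 100 mm outside, 8 mm thick, with a 46 x 70 mm window that goes round the housing's block; it presses on the flange.
- clamp (a joint): Angle of the clamp frame: 0 shut (level, handle bar to the robot's side), 1.57 upright, up to 2.25 open and leaning back. It starts open. The hinge is nearly free: pushed over the upright and let go, the frame falls and slams.
- crank_axis (a point): Top of the crank's hub, on its vertical turning axis, 60 mm above the table, at the jig's -y end. Nothing of the crank but the knob stands higher.
- crank_knob: Black plastic knob of the crank: upright cylinder 20 mm across, 42 mm tall, standing 45 mm from the crank's axis; origin at the centre of its underside, 58 mm above the table, so its top is at 100 mm. It spins freely on its own pin.
- crank (a joint): Turns of the crank, rad: grows clockwise seen from above; stop at 12.57 (carriage home). At 0 the knob lies to -x of the axis in the jig's axes. About 2 to 3 N at the knob.
- carriage (a joint): Travel of the carriage along the jig's y, m: 0.060 for each full turn of the crank; 0.120 is fully home, at the crank's stop.
- tray: Steel tray 280 (x) x 200 (y) mm, rim 14 mm high, walls 3 mm, floor 3 mm above the table; origin at the centre of its underside. Fixed.
- fitting_a: Small white turned plastic fitting, 26 mm across, 42 mm tall, standing in the tray; leave alone. Origin under its centre.
- fitting_b: Another such fitting in the tray; leave alone.
- fitting_c: Another such fitting, standing on the table on the robot's side of the jig; leave alone.
- bottle: White bottle, 64 mm across, 170 mm tall; leave alone. Origin under its centre.
- tape: Roll of clear tape lying flat, 100 mm across, 48 mm tall; leave alone. Origin under its centre.
- beaker: White plastic beaker, 84 mm across, 60 mm tall; leave alone. Origin under its centre.
- screwdriver: Screwdriver lying on the table; leave alone. Origin under its middle.
There are look-alikes about, which are no part of the job. What is shaped like the housing but pink, red or yellow is not meant.

How it is judged:
By the outcome, as a careful person would: the job done as asked, in the order asked, and still so for the second after the job is handed in, with the robot touching nothing.
It also fails if it takes over 72 s, if anything falls off the work surface, if the arm or the gripper's body presses on something with over 40 N, if the wrist force passes 120 N, or if a joint passes its speed limit or range.

ROBOT

A 6-joint arm with a two-finger parallel gripper is mounted at the origin on the work surface. World frame = base frame: x ahead of the robot, y to its left, z up, the work surface at z = 0. Lengths are in m, angles in rad, forces in N, time in s.
With the tool pointing down it reaches from about 0.35 to 0.975 m from the base axis. Payload 7.1 kg.
Tool frame: the origin (TCP) lies midway between the tips of the shut fingers; the grasp point (between the pads) lies 19 mm behind it (bot.grip_point_offset is the distance from the TCP to the grasp point, in m); z points along the fingers, y is the line along which they close (so a half turn about z gives the same grasp; the last joint's range is limited). The gripper opens to 88 mm and grips with 3 to 60 N. Pads are 20 mm wide; open, the fingers measure 115 mm over their backs; the gripper's body (75 mm by 178 mm) begins 61 mm behind the grasp point.
Start: joints at [-1.153, 0.423, 1.63, -0, 1.089, -0.019], TCP at [0.264, -0.566, 0.223] pointing down, gripper open.
Joint ranges: [-3, 3], [-0.9, 2.11], [0.09, 2.58], [-1.31, 4.45], [0.11, 2.69], [-2.54, 2.54]. Speed limits (rad/s): [2.39, 2.39, 3.01, 3.14, 3.14, 3.14].

INTERFACE

Orientations are given as a rotation vector (axis times angle).
In Python, from rig import telemetry, imaging, ticket, bot gives the robot as it stands.
- The arm moves only by the tool carry_out, never from a script. Its argument "increments" is text: rows parted by semicolons, each of 6 numbers parted by spaces: the shift along the tool's x, y, z each as a share of 400 mm, from -1 to 1, then the turn, a rotation vector about the tool's x, y, z each as a share of 6 degrees, from -1 to 1. A call has 1 to 20 rows; each row shifts and turns the commanded pose from where the row before left it, along the tool's axes as they then stand; what a row does not reach is not made up. A row lasts 1/12 s, in which the tool goes at most 41.7 mm and 7.16 degrees, less where a joint would pass 70% of its speed; a pose out of reach is approached as far as the arm can. A call with a number of a shift or a turn outside -1 to 1 is refused whole. A call with a gripper value outside its range is refused whole. "hand" is the opening, from 0 (shut) to 1 (fully open), set as the call begins (left out, the last holds). The fingers move at their own pace and stop on an object; "force" is the grip in N (left out, the last holds). Time passes only in rows, so rows that do not move let the fingers close. It gives the time, the measured TCP pose, the force, the opening and the grip force at its end, in the units of the state.
- telemetry.get_state(): the state, without advancing time (a new reading comes with each control period).
- imaging.snapshot(name): name is "scene" or "top" or "wrist"; returns (picture, depth): 384x512x3 uint8, red, green, blue; 384x512 float32, m along the optical axis (not along the pixel's ray), 0 where there is no reading.
- imaging.camera_params(name): a dict with "mtx" (3x3 intrinsics, pixels), "xyz" and "rotation" of the camera in the world. Camera axes: x right, y down, z forward; pixel columns grow to the right and rows downward; lengths in m; the calibration is good to about 2 mm. A picture is of the moment at which its call begins: read the wrist's pose just before it. camera_params takes no time and is no camera call; for the wrist camera it gives the pose at the moment of the call.
- ticket.sign_off(): hands the job in; it is judged then, once.
The state is a dict: "clock": time; "q": joint angles; "joint_vel": joint speeds; "joint_efforts": joint torques, N m; "ee_pos": TCP position; "tcp_rot": TCP orientation; "contact_force": force on the tool from outside, world axes, zero at the start; "wrist_torque": the same for the moment, N m; "opening": finger opening in m; "grasp_force": force on a finger pad.
Only numpy, scipy, OpenCV 4.12 (cv2) and the standard library are available. Lean on these libraries where they do the work, as an engineer would, in place of code of your own. Each camera call takes 0.05 s, during which the arm holds its last target. There are 200 camera calls.

## Working session

There is one attempt and no reset: what is moved stays moved. The work goes in short steps, Python scripts to look and compute and a tool call to move; the robot and the scene stay as the last step left them, time stands still between calls to the robot, and variables do not carry over. Pictures are saved under pics/ and viewed, at most 10 in all, crops included, and the job is handed in when it is done.

Besides the shell and the picture viewer there is one more tool, called after "Request:" as name(argument=value, ...) on one line, values as JSON. carry_out: Moves the arm, as the interface text tells. Its arguments: {"type":"object","properties":{"increments":{"type":"string"},"hand":{"type":"number"},"force":{"type":"number"}},"required":["increments"]}

```bash
mkdir -p pics; ls; python3 - <<'E'
from rig import telemetry, imaging
import cv2, numpy as np
for n in ("scene","top"):
    p,d=imaging.snapshot(n); np.savez(f"{n}.npz",p=p,d=d,**imaging.camera_params(n))
    cv2.imwrite(f"pics/{n}0.png",cv2.cvtColor(p,cv2.COLOR_RGB2BGR))
    c=imaging.camera_params(n); print(n,c)
s=telemetry.get_state(); print(s)
E
```

```text
pics
scene {'mtx': array([[371.11086333,   0.        , 251.25601933],
       [  0.        , 371.11086333, 190.31313016],
       [  0.        ,   0.        ,   1.        ]]), 'xyz': array([1.17436092, 0.38255464, 0.70926581]), 'rotation': array([-1.16729151, -2.23783471,  1.09393028])}
top {'mtx': array([[451.68854094,   0.        , 257.29982289],
       [  0.        , 451.68854094, 189.76975921],
       [  0.        ,   0.        ,   1.        ]]), 'xyz': array([ 0.40078302, -0.10188623,  1.33400391]), 'rotation': array([-2.13543119,  2.16952974, -0.07726576])}
{'clock': 0.1, 'q': array([-1.15299730e+00,  4.23778935e-01,  1.63057826e+00, -5.92092165e-06,
        1.08859513e+00, -1.89631008e-02]), 'joint_vel': array([-0.00050534, -0.00160836, -0.0017775 ,  0.00060811, -0.00032731,
       -0.00034359]), 'joint_efforts': array([-1.34883398e-03, -5.45611632e+01, -2.74330169e+01,  6.43387134e-02,
        1.88255904e-02, -3.18554680e-05]), 'ee_pos': array([ 0.26422573, -0.5658654 ,  0.22198424]), 'tcp_rot': array([-3.06567713e+00, -6.80339937e-01,  4.30985752e-04]), 'contact_force': array([0.42651363, 0.37121409, 0.14689432]), 'wrist_torque': array([-0.02141872,  0.01311542,  0.00996359]), 'grasp_force': 0.0, 'opening': 0.08796323366007894}
```

View pics/top0.png

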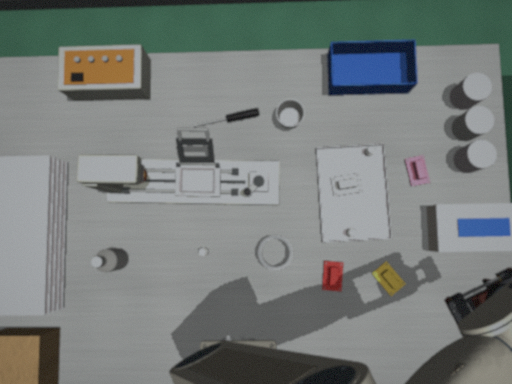

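View pics/scene0.png

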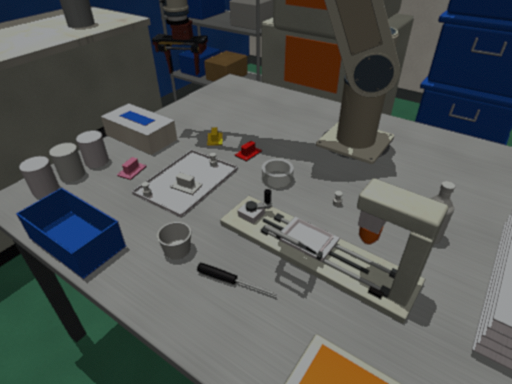

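White housing at (347,185) in the tray. The look-alikes are pink (417,170), red (333,275) and yellow (389,279), and the fittings are at (367,152), (351,232) and (203,252). The jig nest is at (199,180), with the crank hub at (258,181) and knob near (247,191). I'll enlarge both areas to confirm.

```bash
cat > h.py <<'E'
import numpy as np, cv2
from scipy.spatial.transform import Rotation as R
from rig import telemetry, imaging
def load(n): 
    z=np.load(n+".npz"); return z
def ray(c,uv,z):
    """pixels -> world points on plane z"""
    uv=np.atleast_2d(np.float64(uv)); M=R.from_rotvec(c["rotation"]).as_matrix()
    d=np.c_[(uv-c["mtx"][:2,2])/[c["mtx"][0,0],c["mtx"][1,1]],np.ones(len(uv))]@M.T
    return c["xyz"]+d*((z-c["xyz"][2])/d[:,2])[:,None]
def cloud(c,d):
    v,u=np.mgrid[:d.shape[0],:d.shape[1]]; M=R.from_rotvec(c["rotation"]).as_matrix()
    K=c["mtx"]; P=np.stack([(u-K[0,2])/K[0,0]*d,(v-K[1,2])/K[1,1]*d,d],-1)
    return P@M.T+c["xyz"]
def snap(n):
    c=imaging.camera_params(n); p,d=imaging.snapshot(n); return c,p,d
E
python3 - <<'E'
from h import *
z=load("top"); p=z["p"]; P=cloud(z,z["d"])
a=cv2.resize(p[140:250,310:395],None,fx=5,fy=5,interpolation=cv2.INTER_CUBIC)
b=cv2.resize(p[120:210,175:285],None,fx=3.3,fy=3.3,interpolation=cv2.INTER_CUBIC)
o=np.zeros((550,800,3),np.uint8); o[:a.shape[0],:a.shape[1]]=a; o[:b.shape[0],430:430+b.shape[1]]=b
cv2.imwrite("pics/crop1.png",o[...,::-1])
# table bias, tray items
print("table z", np.median(P[290:310,120:160,2]), np.median(P[100:140,440:455,2]))
sub=P[165:205,325:372]; print(np.round(sub[::3,::3,2]*1000).astype(int))
# jig
print(np.round(P[125:210:4,172:290:5,2]*1000).astype(int))
E
```

```text
table z -0.00011625737276999004 -0.0016156066828740823
[[   4   -2    4   -1    1    5   -2    2    6    0   -1   -2    0   -1
     9    0]
 [   4    2   -2    2   -2    1   -2    5    2    0    3    4    3    2
    -2    5]
 [   3    2   -2    2    5   -1    3    1    3   -2    1    2    3    4
     3   -4]
 [   3    0    4    4    2    0   -3    1   11    6   13   13   -3    2
    -3    4]
 [   4    6   12    8   11    6    9   12   15   12    5    2   -3    0
     0    1]
 [   1    3    8    7    7   47   46   44   41   38   42    7    4    0
     0    3]
 [   5    3   -1    7   13   41   42   42   42   42   41   10    4    2
     2    0]
 [  -3    3    1    7   12   47   42   43   44   40   36    6   10    0
    -1    5]
 [   4    2    3    8   10    9   11   11   18    8   12    9   11    0
     2   -1]
 [  -1   -1    6   10   14    8   13    9    7    3    9    1    8    3
     4    3]
 [   4    4    0   10   10    2    3    2 1334    5    1   -3    4    8
     3    0]
 [   3    4    0   -3   -7    5    2    4    0    1    3    4   -1 1334
    -2    3]
 [   6    0    0    1    
[... 2196 characters left out ...]
4   24   17   32   33
    22   95   55   44   46   46   22   16   -3   -2]
 [  16   41   46   47   39   42   49   49   53   47   19   19   34   35
    18  101   24   24   19   24   22   18    2    0]
 [  23   23   21   22   21   25   17   24   23   23   20   24   29   23
    23   22   24   23   18   23   24   26    2   -4]
 [  22   19   25   18   25   25   24   25   20   14   20   23   21   25
    27   25   19   24   22   20   21   25    5   -7]
 [   0   -2   -4   -2    2   -2   -7   -4    0   -2    1    4   -2   -4
    -2   -3   -1    0   -2    2    1    4   -6    1]
 [   0   -1    1    2   -3   -3   -5    7    1   -4    3   -3    0   -5
    -4   -3    3   -4    1    0    4    0   -4   -1]]
```

View pics/crop1.png

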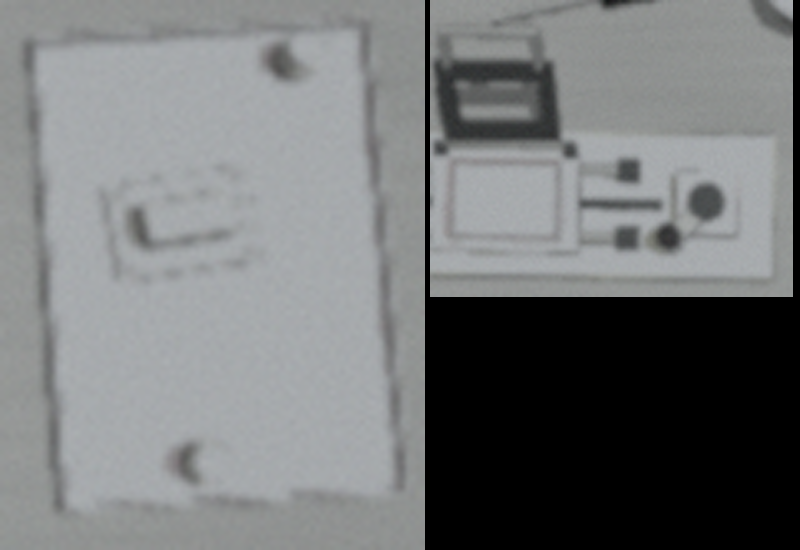

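The crop confirms it: the white flange with its raised block is the housing, lying turned about 5–10° in the tray. The crank knob already sits at about 45° from −x. Next I'll measure all of it.

```bash
python3 - <<'E'
from h import *
z=load("top"); p=z["p"]; P=cloud(z,z["d"])
def box(mask,h,off=(0,0)):
    v,u=np.nonzero(mask); q=ray(z,np.c_[u+off[0],v+off[1]],h)[:,:2]*1000
    r=cv2.minAreaRect(q.astype(np.float32)); return np.round(r[0],1),np.round(r[1],1),round(r[2],1),len(u),np.round(q.mean(0),1)
def sel(r0,r1,c0,c1,lo,hi):
    m=np.zeros(P.shape[:2],bool); Z=P[r0:r1,c0:c1,2]; m[r0:r1,c0:c1]=(Z>lo)&(Z<hi)
    return m
def bg(m):
    n,l,s,_=cv2.connectedComponentsWithStats(m.astype(np.uint8)); i=1+s[1:,4].argmax(); return l==i
print("block",box(bg(sel(165,205,325,372,.03,.06)),.043))
# flange outline dark edges in gray
g=cv2.cvtColor(p,cv2.COLOR_RGB2GRAY)
m=bg(sel(140,225,100,290,.012,.2)); print("jigbase",box(bg(sel(140,225,215,290,.012,.2)),.022))
k=sel(180,205,240,256,.08,.12); print("knob",box(k,.1))
s=g[160:210,175:285]; 
hub=np.zeros(g.shape,bool); hub[172:190,250:267]=(g[172:190,250:267]<120); print("hub",box(bg(hub),.06))
rail=np.zeros(g.shape,bool); rail[178:186,218:246]=g[178:186,218:246]<120; print("rail",box(bg(rail),.025))
kn=np.zeros(g.shape,bool); kn[186:198,240:253]=g[186:198,240:253]<90; print("knobdark",box(bg(kn),.1))
# jig base side edges
for lo,hi in((.012,.035),):
    e=[]
    for c in range(222,278,4):
        col=P[140:225,c,2]; w=np.nonzero((col>.012))[0]+140; e.append((c,w.min(),w.max()))
    e=np.array(e); a=ray(z,e[:,[0,1]],.022); b=ray(z,e[:,[0,2]],.022)
    for q in(a,b): f=np.polyfit(q[:,1],q[:,0],1); print("edge slope",f)
print("barpts",[np.round(P[v,180:208][P[v,180:208,2]>.13].mean(0)*1000) for v in (128,129,130)])
print("cam", imaging.camera_params("wrist"), telemetry.get_state()["ee_pos"])
E
```

```text
block (array([ 551.3, -319.4]), array([24.2, 55.3]), 7.8, 164, array([ 551.3, -319.3]))
jigbase (array([562. , -29.8]), array([188.8, 129.8]), 88.9, 2848, array([562.1, -30.1]))
knob (array([528.5, -34.5]), array([17.6, 17.5]), 44.1, 44, array([528.5, -34.5]))
hub (array([559.3, -63.9]), array([28.5, 28.6]), 89.0, 92, array([559.8, -64.6]))
rail (array([562.9,  13.3]), array([70.5,  7.3]), 86.5, 54, array([563.3,  13.1]))
knobdark (array([527.1, -33.1]), array([13.8, 16.6]), 89.3, 35, array([526.1, -33.3]))
edge slope [0.05953378 0.62968553]
edge slope [-0.00990393  0.49437659]
barpts [array([693., 104., 156.]), array([680.,  96., 198.]), array([688., 104., 155.])]
cam {'mtx': array([[336.66964304,   0.        , 253.23146228],
       [  0.        , 336.66964304, 190.21892387],
       [  0.        ,   0.        ,   1.        ]]), 'xyz': array([ 0.33490197, -0.53236796,  0.38379104]), 'rotation': array([ 2.43840796, -1.55300212, -0.22506122])} [ 0.26422573 -0.5658654   0.22198424]
```

```bash
cat >> h.py <<'E'
def plan(xyz,yaw_y):
    """tool-down target; yaw_y = heading of tool y (deg). prints turn shares and tool-axis shift shares after the turn"""
    s=telemetry.get_state(); M=R.from_rotvec(s["tcp_rot"]).as_matrix()
    y=np.radians(yaw_y); Y=np.array([np.cos(y),np.sin(y),0]); Z=np.array([0,0,-1.]); T=np.c_[np.cross(Y,Z),Y,Z]
    t=np.degrees(R.from_matrix(M.T@T).as_rotvec()); d=T.T@(np.array(xyz)-s["ee_pos"])
    print("turn/6deg",np.round(t/6,3),"shift/400mm",np.round(d/.4,4),"clock",round(s["clock"],2),"q",np.round(s["q"],2))
E
python3 - <<'E'
from h import *
plan([.551,-.319,.222],-82.2)
c=imaging.camera_params("wrist"); s=telemetry.get_state(); M=R.from_rotvec(s["tcp_rot"]).as_matrix()
C=R.from_rotvec(c["rotation"]).as_matrix()
print("cam in tool",M.T@(c["xyz"]-s["ee_pos"]),"view dir",M.T@C[:,2],"imgx",M.T@C[:,0])
E
```

```text
turn/6deg [-1.300e-02  2.000e-03  2.871e+00] shift/400mm [ 0.7941 -0.5142 -0.    ] clock 0.1 q [-1.15  0.42  1.63 -0.    1.09 -0.02]
cam in tool [ 0.07821458 -0.00067606 -0.16180442] view dir [-2.83374029e-01  9.05249576e-04  9.59009041e-01] imgx [-2.29031242e-04  9.99999462e-01 -1.01161778e-03]
```

Request:
carry_out(increments="0 0 0 0 0 0.957;0 0 0 0 0 0.957;0 0 0 0 0 0.957;0.05 -0.03 0 0 0 0;0.062 -0.0403 0 0 0 0;0.062 -0.0403 0 0 0 0;0.062 -0.0403 0 0 0 0;0.062 -0.0403 0 0 0 0;0.062 -0.0403 0 0 0 0;0.062 -0.0403 0 0 0 0;0.062 -0.0403 0 0 0 0;0.062 -0.0403 0 0 0 0;0.062 -0.0403 0 0 0 0;0.062 -0.0403 0 0 0 0;0.062 -0.0403 0 0 0 0;0.062 -0.0403 0 0 0 0;0 0 0 0 0 0", hand=1, force=20)

```text
clock: 1.52
ee_pos: [0.5543, -0.3164, 0.2223]
tcp_rot: [-3.133, -0.219, -0.002]
contact_force: [-0.7, 0.3, 0.1]
opening: 0.0876
grasp_force: 0.0
```

```bash
python3 - <<'E'
from h import *
c,p,d=snap("wrist"); cv2.imwrite("pics/w1.png",p[...,::-1]); P=cloud(c,d); Z=P[...,2]
print("pose",telemetry.get_state()["ee_pos"])
for lo,hi in((.032,.055),(.007,.055)):
    m=((Z>lo)&(Z<hi)).astype(np.uint8); m=cv2.morphologyEx(m,cv2.MORPH_OPEN,np.ones((3,3)))
    n,l,s,_=cv2.connectedComponentsWithStats(m)
    for i in range(1,n):
        if s[i,4]>300:
            q=P[l==i][:,:2]*1000; r=cv2.minAreaRect(q.astype(np.float32)); print(lo,s[i],np.round(r[0],1),np.round(r[1],1),round(r[2],1),np.round(np.median(P[l==i][:,2])*1000,1))
print("tray floor",np.median(Z[(Z<.01)&(Z>-.01)]))
plan([.551,-.319,.015],-82.2)
E
```

```text
pose [ 0.55261069 -0.31777162  0.22216371]
0.032 [334  74  23  24 425] [ 648.7 -392.4] [21.1 20.9] 73.1 44.9
0.032 [   0   98   43   62 1954] [561.6 -74.5] [42.3 55.5] 88.8 45.2
0.032 [ 446  137   32   52 1319] [ 590.2 -532.7] [54.1 24.9] 10.3 39.9
0.032 [ 235  160   51   23 1160] [ 552.9 -323.3] [23.  52.6] 7.9 42.8
0.032 [445 254  67  18 638] [ 484.  -588.4] [22.3 76. ] 17.0 42.6
0.032 [181 346  25  38 687] [ 289.6 -275.6] [23.9 53.8] 84.2 40.0
0.007 [190  49 109  62 607] [ 635.5 -293.2] [ 61.4 109.7] 2.1 13.3
0.007 [   0   58   88  135 9948] [561.3 -82.3] [ 91.  129.9] 88.0 21.7
0.007 [ 300   61   84  164 1005] [ 600.7 -428.9] [194.5  78.4] 28.5 13.3
0.007 [325  74  32  25 657] [ 648.6 -391.4] [24.  23.4] 8.2 44.2
0.007 [ 421  120   57   74 3574] [ 590.1 -532.7] [83.5 56.1] 10.9 15.1
0.007 [ 222  141   76   49 3606] [ 552.2 -323.2] [56. 84.] 8.0 11.6
0.007 [182 200  20  90 380] [ 441.3 -248.5] [118.1  23.4] 13.3 13.5
0.007 [ 431  245   81   27 1480] [ 482.9 -595. ] [34.2 98.3] 21.2 29.0
0.007 [  36  255   70   39 1162] [ 398.7 -114.3] [77.4 20.7] 84.2 27.3
0.007 [ 203  266  126   35 1087] [ 407.2 -354.3] [ 38.1 160.2] 2.2 15.0
0.007 [ 172  341   47   43 1508] [ 281.4 -274.9] [55.7 70.4] 84.7 26.7
0.007 [ 280  341   62   42 1628] [ 279.3 -434.8] [84.1 56.2] 38.6 9.2
tray floor 0.0004621125531795167
turn/6deg [-0.005  0.003  0.034] shift/400mm [-0.0044  0.0025  0.5179] clock 1.57 q [-0.54  0.44  1.6   0.    1.1   0.89]
```

View pics/w1.png

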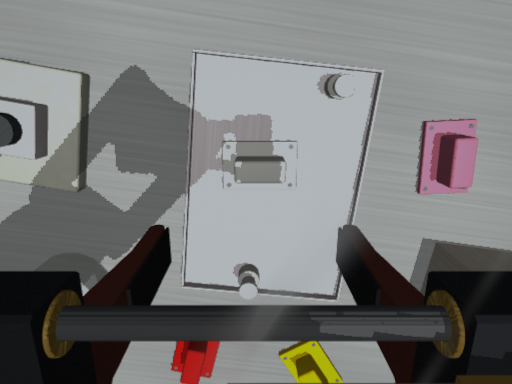

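The wrist picture shows the white housing at (260,165), between the fingers' line of descent and the fittings at (341,86) and (249,280). The top and wrist fixes agree within 4 mm along the grip direction, which closing will centre. Going down.

Request:
carry_out(increments="-0.0028 0.009 0.02 0 0 0.06;0 0 0.045 0 0 0;0 0 0.06 0 0 0;0 0 0.06 0 0 0;0 0 0.06 0 0 0;0 0 0.06 0 0 0;0 0 0.06 0 0 0;0 0 0.05 0 0 0;0 0 0.04 0 0 0;0 0 0.03 0 0 0;0 0 0.02 0 0 0;0 0 0.01 0 0 0;0 0 0 0 0 0;0 0 0 0 0 0")

```text
clock: 2.73
ee_pos: [0.5508, -0.3238, 0.0172]
tcp_rot: [3.134, 0.203, 0.001]
contact_force: [0.1, 0.1, -0.6]
opening: 0.0879
grasp_force: 0.0
```

Request:
carry_out(increments="0 0 0 0 0 0;0 0 0 0 0 0;0 0 0 0 0 0;0 0 0 0 0 0;0 0 0 0 0 0;0 0 0 0 0 0;0 0 0 0 0 0;0 0 0 0 0 0", hand=0, force=20)

```text
clock: 3.4
ee_pos: [0.5507, -0.3234, 0.0169]
tcp_rot: [3.135, 0.204, 0.0]
contact_force: [-0.9, 1.2, 4.2]
opening: 0.054
grasp_force: 20.0
```

Request:
carry_out(increments="0 0 -0.02 0 0 0;0 0 -0.04 0 0 0;0 0 -0.06 0 0 0;0 0 -0.08 0 0 0;0 0 -0.08 0 0 0;0 0 -0.08 0 0 0;0 0 -0.08 0 0 0;0 0 -0.08 0 0 0;0 0 -0.04 0 0 0;0 0 -0.02 0 0 0;0 0 0 0 0 0")

```text
clock: 4.32
ee_pos: [0.5513, -0.3238, 0.2509]
tcp_rot: [3.133, 0.204, 0.005]
contact_force: [0.5, 0.4, -0.3]
opening: 0.0541
grasp_force: 20.0
```

```bash
python3 - <<'E'
from h import *
s=telemetry.get_state(); print(s["ee_pos"],s["opening"],s["contact_force"])
plan([.46,.03,.25],-90)
E
```

```text
[ 0.55126698 -0.32380466  0.2509286 ] 0.05411044653083108 [ 0.51126888  0.36718981 -0.30549102]
turn/6deg [ 0.02  -0.028  1.24 ] shift/400mm [-0.2282 -0.8845  0.0023] clock 4.32 q [-0.55  0.41  1.57 -0.    1.15  0.89]
```

Request:
carry_out(increments="0 0 0 0 0 0.62;0 0 0 0 0 0.62;-0.008 -0.034 0 0 0 0;-0.0176 -0.068 0 0 0 0;-0.0176 -0.068 0 0 0 0;-0.0176 -0.068 0 0 0 0;-0.0176 -0.068 0 0 0 0;-0.0176 -0.068 0 0 0 0;-0.0176 -0.068 0 0 0 0;-0.0176 -0.068 0 0 0 0;-0.0176 -0.068 0 0 0 0;-0.0176 -0.068 0 0 0 0;-0.0176 -0.068 0 0 0 0;-0.0176 -0.068 0 0 0 0;-0.0176 -0.068 0 0 0 0;-0.009 -0.034 0 0 0 0;0 0 0 0 0 0;0 0 0 0 0 0;0 0 0 0 0 0")

```text
clock: 5.9
ee_pos: [0.4588, 0.03, 0.2481]
tcp_rot: [3.141, 0.002, -0.002]
contact_force: [-0.1, -0.3, -0.3]
opening: 0.054
grasp_force: 20.0
```

```bash
python3 - <<'E'
from h import *
s=telemetry.get_state(); c,p,d=snap("wrist"); np.savez("w2.npz",p=p,d=d,**c)
cv2.imwrite("pics/w2.png",p[...,::-1]); P=cloud(c,d); Z=P[...,2]
print(s["clock"],s["ee_pos"],s["tcp_rot"],s["joint_vel"].round(3))
E
```

```text
5.9 [0.4588204  0.02998811 0.24808474] [ 3.14131516e+00  1.97996063e-03 -1.71396875e-03] [-0.016  0.002 -0.012 -0.001  0.002  0.004]
```

View pics/w2.png

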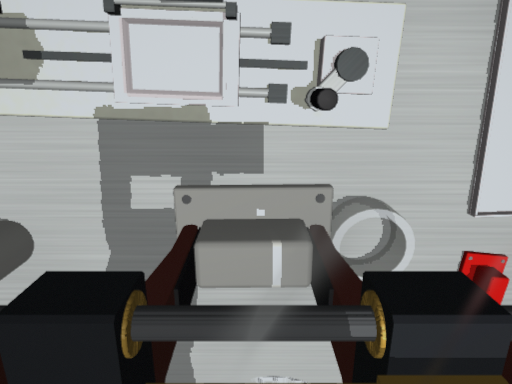

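The view shows the nest pocket at about (175,56), the hub at (351,65), the knob at (323,98), and the held housing's flange spanning (175–332, 185).

```bash
python3 - <<'E'
from h import *
z=load("w2"); p=z["p"].astype(int); P=cloud(z,z["d"]); Z=P[...,2]; g=cv2.cvtColor(z["p"],cv2.COLOR_RGB2GRAY)
e=np.array([(u,np.nonzero(Z[90:150,u]>.012)[0].max()+90.5) for u in range(20,385,3)])
q=ray(z,e,.022); f=np.polyfit(q[:,1],q[:,0],1); r=q[:,0]-np.polyval(f,q[:,1]); k=abs(r)<.003; f=np.polyfit(q[k,1],q[k,0],1); print("front edge slope,x0",f,k.sum())
def circ(c0,c1,r0,r1,t,h):
    m=np.zeros(g.shape,np.uint8); m[r0:r1,c0:c1]=g[r0:r1,c0:c1]<t; n,l,s,cc=cv2.connectedComponentsWithStats(m); i=1+s[1:,4].argmax()
    v,u=np.nonzero(l==i); w=ray(z,np.c_[u,v],h)[:,:2]*1000; (cx,cy),rad=cv2.minEnclosingCircle(w.astype(np.float32)); print(h,s[i],np.round(w.mean(0),1),round(cx,1),round(cy,1),round(rad,1))
circ(330,372,42,86,70,.06); circ(310,342,84,114,45,.1)
print("row55 R-B",(p[55,105:245,0]-p[55,105:245,2])[::2]); print("row55 g",g[55,105:245:2]); print("col175 g",g[0:120,175][::2]); print("col175 R-B",(p[0:120,175,0]-p[0:120,175,2])[::2])
# held flange / block
m=((Z>.2)&(Z<.30)).astype(np.uint8); m[260:]=0
n,l,s,_=cv2.connectedComponentsWithStats(m)
for i in range(1,n):
    if s[i,4]>300: w=P[l==i]; print("held",s[i],np.round(np.percentile(w,[2,98],axis=0)*1000,1).tolist())
fl=(Z>.2)&(Z<.26); fl[:180]=0; fl[215:]=0; w=P[fl]; print("flange",np.round(np.percentile(w,[1,50,99],axis=0)*1000,1).tolist())
E
```

```text
front edge slope,x0 [0.03473334 0.49915796] 102
0.06 [334  51  10  26  63] [562.7 -51.4] 562.1 -55.6 11.5
0.1 [310  89  18  21 145] [530.3 -25.4] 529.0 -29.6 10.0
row55 R-B [ -5  -5  -5  -5 -10 -10 -10 -10  -5   3   4   3   3 -10 -10 -10 -10 -10
 -10 -10 -10 -10 -10 -10 -10 -10 -10 -10 -10 -10 -10 -10 -10  -9 -10  -9
 -10 -10 -10 -11 -10 -10 -11 -10 -10 -10  -9 -10 -10 -10  -9 -10 -10 -11
 -11 -10 -10  -5   3 -10  -9 -10 -10 -10 -11 -10 -11  -5 -10 -10]
row55 g [ 79  80  80 151 205 205 206 206 202 192 155 152 155 206 206 206 205 206
 206 206 205 206 206 205 206 205 205 206 206 206 206 206 206 206 206 206
 206 206 206 206 206 206 206 206 206 207 206 207 206 207 206 206 206 206
 206 206 206 176 134 206 206 206 206 207 206 206 206 151 207 206]
col175 g [ 80 141 148 104 141 154 205 204 205 205 133 132 137 205 205 205 205 205
 206 206 206 206 206 205 206 206 206 207 206 206 206 206 206 206 207 207
 207 207 207 207 207 207 207 206 207 194 153 169 199 205 207 207 198 207
 140 140 140 140 140 140]
col175 R-B [ -2  -3  -3   2   9  -2 -10 -11  -9  -9   3   2   2 -10 -10 -10  -9 -10
 -10 -10 -10 -10 -10 -10 -10 -11 -10  -9 -10 -11 -10 -11 -10 -10 -10 -10
 -10 -10 -10 -10 -11 -10 -10 -10 -10  -7   4   3   2  -6 -10 -11  -2 -10
   8   8   8   8   8   8]
held [  164   184   180    76 11933] [[465.0, -8.4, 238.6], [488.6, 69.8, 281.0]]
flange [[473.9, -9.9, 235.9], [482.2, 30.4, 241.9], [488.9, 71.5, 243.4]]
```

```bash
python3 - <<'E'
from h import *
z=load("w2"); p=z["p"].astype(int); P=cloud(z,z["d"]); g=cv2.cvtColor(z["p"],cv2.COLOR_RGB2GRAY)
m=((g>195)&(p[...,0]-p[...,2]<-6)).astype(np.uint8)
n,l,s,_=cv2.connectedComponentsWithStats(m,connectivity=4); L=l==l[55,175]; v,u=np.nonzero(L); print(s[l[55,175]])
for h in(.044,):
    w=ray(z,np.c_[u,v],h)[:,:2]*1000; r=cv2.minAreaRect(w.astype(np.float32)); print("floor",np.round(r[0],1),np.round(r[1],1),round(r[2],2),"mean",w.mean(0).round(1))
def circ(c0,c1,r0,r1,t,h):
    m=np.zeros(g.shape,np.uint8); m[r0:r1,c0:c1]=g[r0:r1,c0:c1]<t; n,l,s,cc=cv2.connectedComponentsWithStats(m); i=1+s[1:,4].argmax()
    v,u=np.nonzero(l==i); w=ray(z,np.c_[u,v],h)[:,:2]*1000; (cx,cy),rad=cv2.minEnclosingCircle(w.astype(np.float32)); print(h,t,s[i],np.round(w.mean(0),1),round(cx,1),round(cy,1),round(rad,1))
for t in(100,130):circ(330,374,42,86,t,.06)
for t in(45,55,70):circ(308,342,84,114,t,.1)
print("hub g",g[66,325:380:2]); print("knob g",g[98,300:345:2])
# base end edge & rear
Z=P[...,2]; e=np.array([(np.nonzero(Z[v,380:420]>.012)[0].max()+380.5,v) for v in range(10,118,4)]); q=ray(z,e,.022); print("end edge y=a x+b",np.polyfit(q[:,0],q[:,1],1))
w=P[(Z>.026)&(Z<.04)]
E
```

```text
[ 129   24   90   68 5636]
floor [567.9 110.4] [88.6 61. ] 88.03 mean [568.7 110.2]
0.06 100 [332  47  36  34 875] [562.  -64.9] 561.8 -63.4 17.8
0.06 130 [330  47  39  35 931] [561.9 -64.9] 560.8 -62.6 19.1
0.1 45 [310  89  18  21 145] [530.3 -25.4] 529.0 -29.6 10.0
0.1 55 [310  89  27  21 196] [530.3 -27.7] 529.4 -31.6 11.8
0.1 70 [310  89  27  21 473] [530.1 -31.9] 529.8 -31.6 11.9
hub g [206 206 206 169 140  20  63  90  91  90  92  90  89  88  89  90  88  86
  88  90  88  90 190 206 206 204 206 206]
knob g [136 137 122  83 123  54   6   7  13  57  66  67  66  66  65  62  61  58
  52 174 207 207 207]
end edge y=a x+b [-0.0341185  -0.10668573]
```

```bash
python3 - <<'E'
from h import *
plan([.5665,.1107,.090],-92)
E
```

```text
turn/6deg [0.002 0.007 0.336] shift/400mm [ 0.2613 -0.2118  0.3956] clock 5.95 q [ 0.04  0.14  1.96 -0.    1.04  1.61]
```

Request:
carry_out(increments="0 0 0 0 0 0.336;0.023 -0.018 0 0 0 0;0.0476 -0.0386 0 0 0 0;0.0476 -0.0386 0 0 0 0;0.0476 -0.0386 0 0 0 0;0.0476 -0.0386 0 0 0 0;0.0476 -0.0388 0 0 0 0;0 0 0.02 0 0 0;0 0 0.045 0 0 0;0 0 0.06 0 0 0;0 0 0.06 0 0 0;0 0 0.06 0 0 0;0 0 0.06 0 0 0;0 0 0.045 0 0 0;0 0 0.03 0 0 0;0 0 0.0156 0 0 0;0 0 0 0 0 0;0 0 0 0 0 0")

```text
clock: 7.45
ee_pos: [0.567, 0.1109, 0.0907]
tcp_rot: [-3.141, 0.055, -0.001]
contact_force: [0.3, 0.5, -0.1]
opening: 0.0536
grasp_force: 20.0
```

```bash
python3 - <<'E'
from h import *
print(telemetry.get_state()["ee_pos"],telemetry.get_state()["contact_force"]);plan([.5665,.1107,.0585],-92)
E
```

```text
[0.56703566 0.11086895 0.09071991] [ 0.34922884  0.48565919 -0.1078917 ]
turn/6deg [-0.001 -0.003 -0.003] shift/400mm [-0.0013  0.0005  0.0805] clock 7.45 q [0.17 0.54 1.82 0.   0.79 1.78]
```

Request:
carry_out(increments="-0.0013 0.0005 0.015 0 0 0;0 0 0.018 0 0 0;0 0 0.015 0 0 0;0 0 0.011 0 0 0;0 0 0.008 0 0 0;0 0 0.006 0 0 0;0 0 0.005 0 0 0;0 0 0.003 0 0 0;0 0 0 0 0 0;0 0 0 0 0 0")

```text
clock: 8.28
ee_pos: [0.5662, 0.1108, 0.0581]
tcp_rot: [-3.141, 0.055, -0.001]
contact_force: [-0.0, 0.6, -0.7]
opening: 0.054
grasp_force: 20.0
```

Request:
carry_out(increments="0 0 0.002 0 0 0;0 0 0.0015 0 0 0;0 0 0 0 0 0;0 0 0 0 0 0")

```text
clock: 8.62
ee_pos: [0.5663, 0.1109, 0.0579]
tcp_rot: [-3.141, 0.055, -0.001]
contact_force: [-3.4, -1.1, 11.3]
opening: 0.0539
grasp_force: 20.0
```

Request:
carry_out(increments="0 0 0 0 0 0;0 0 0 0 0 0;0 0 0 0 0 0;0 0 0 0 0 0;0 0 -0.01 0 0 0;0 0 -0.02 0 0 0;0 0 -0.03 0 0 0;0 0 -0.05 0 0 0;0 0 -0.06 0 0 0;0 0 -0.06 0 0 0;0 0 -0.06 0 0 0;0 0 -0.06 0 0 0;0 0 -0.06 0 0 0;-0.03 0 -0.05 0 0 0;-0.05 0 -0.03 0 0 0;-0.06 0 0 0 0 0;-0.06 0 0 0 0 0;-0.04 0 0 0 0 0;0 0 0 0 0 0;0 0 0 0 0 0", hand=0.82)

```text
clock: 10.28
ee_pos: [0.4702, 0.1143, 0.254]
tcp_rot: [-3.141, 0.055, -0.003]
contact_force: [0.3, 0.1, 0.1]
opening: 0.0723
grasp_force: 0.0
```

```bash
python3 - <<'E'
from h import *
s=telemetry.get_state(); c,p,d=snap("wrist"); np.savez("w3.npz",p=p,d=d,**c); print(s["ee_pos"],s["clock"])
cv2.imwrite("pics/w3.png",p[...,::-1]); P=cloud(c,d); Z=P[...,2]
c2,p2,d2=snap("top"); np.savez("t3.npz",p=p2,d=d2,**c2)
# housing block top in nest
m=((Z>.072)&(Z<.1)).astype(np.uint8); n,l,st,_=cv2.connectedComponentsWithStats(m)
for i in range(1,n):
    if st[i,4]>300: w=P[l==i]; r=cv2.minAreaRect((w[:,:2]*1000).astype(np.float32)); print("blk",st[i],np.round(r[0],1),np.round(r[1],1),round(r[2],1),np.median(w[:,2]),"z plane fit",np.linalg.lstsq(np.c_[w[:,:2],np.ones(len(w))],w[:,2],rcond=None)[0].round(3))
E
```

```text
[0.47017229 0.11430453 0.25397941] 10.2833
blk [200   0 111   9 721] [624.3 108.1] [99.9  5.9] 88.1 0.07459407585548167 z plane fit [ 0.939 -0.032 -0.509]
blk [ 225   56   58   28 1587] [567.6 111.1] [53.9 24.1] 88.2 0.08356989772822598 z plane fit [0.028 0.    0.068]
blk [393  96  30  22 377] [529.9 -31.8] [14.1 19.6] 78.1 0.09392836501157703 z plane fit [-0.086 -1.18   0.102]
blk [ 20 257  55  15 507] [370.5 345.6] [48.6 12.3] 75.1 0.0837975672160996 z plane fit [ 0.782 -0.034 -0.195]
```

View pics/w3.png

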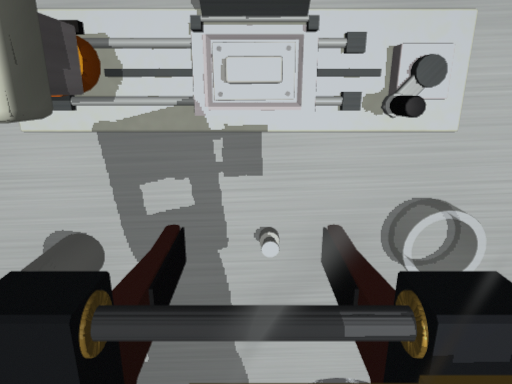

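The housing block at (254,69) sits level, with its top at 84 mm, so it is seated. The clamp frame at (255,5) is still open. Next I'll fix the bar from the top view and plan the grasp, gripping off-centre to −y so the wrist camera stays clear of the column.

```bash
python3 - <<'E'
from h import *
z=load("t3"); P=cloud(z,z["d"]); S=P[115:165,170:220]; g=cv2.cvtColor(z["p"],cv2.COLOR_RGB2GRAY)
m=(S[...,2]>.143)&(S[...,2]<.18); w=S[m]; print("bar top pts",len(w),np.median(w,axis=0).round(4),np.percentile(w,[5,95],axis=0).round(3).tolist())
# frame plane -> angle
f=S[(S[...,2]>.065)&(S[...,2]<.17)&(S[...,0]>.615)]; k=np.polyfit(f[:,2],f[:,0],1); print("x per z",k, "theta",1.5708+np.arctan(k[0]))
plan([.692,.0916,.254],-2)
E
```

```text
bar top pts 142 [0.6905 0.1107 0.1546] [[0.682, 0.068, 0.147], [0.697, 0.147, 0.159]]
x per z [0.80563753 0.56599467] theta 2.248969020916648
turn/6deg [ 1.2000e-02 -1.9000e-02 -1.5002e+01] shift/400mm [-0.0375  0.5534 -0.0011] clock 10.38 q [ 0.21  0.18  1.9  -0.    1.06  1.82]
```

Request:
carry_out(increments="0 0 0 0 0 -1;0 0 0 0 0 -1;0 0 0 0 0 -1;0 0 0 0 0 -1;0 0 0 0 0 -1;0 0 0 0 0 -1;0 0 0 0 0 -1;0 0 0 0 0 -1;0 0 0 0 0 -1;0 0 0 0 0 -1;0 0 0 0 0 -1;0 0 0 0 0 -1;0 0 0 0 0 -1;0 0 0 0 0 -1;0 0 0 0 0 -1;-0.0075 0.04 0 0 0 0;-0.0075 0.06 0 0 0 0;-0.0075 0.07 0 0 0 0;-0.0075 0.08 0 0 0 0;-0.0075 0.08 0 0 0 0", hand=0.38)

```text
clock: 12.05
ee_pos: [0.6038, 0.0942, 0.2526]
tcp_rot: [2.26, 2.182, 0.001]
contact_force: [0.2, 0.7, 0.4]
opening: 0.0337
grasp_force: 0.0
```

Request:
carry_out(increments="0 0.08 0 0 0 0;0 0.07 0 0 0 0;0 0.05 0 0 0 0;0 0.0234 0 0 0 0;0 0 0 0 0 0;0 0 0 0 0 0")

```text
clock: 12.55
ee_pos: [0.6905, 0.0913, 0.2519]
tcp_rot: [-2.26, -2.181, 0.002]
contact_force: [-0.2, 0.2, 0.4]
opening: 0.0329
grasp_force: 0.0
```

```bash
python3 - <<'E'
from h import *
print(telemetry.get_state()["ee_pos"],telemetry.get_state()["opening"])
plan([.692,.0916,.142],-2)
c,p,d=snap("wrist"); cv2.imwrite("pics/w4.png",p[...,::-1])
P=cloud(c,d); m=(P[...,2]>.143)&(P[...,2]<.165)&(P[...,0]>.66)&(P[...,0]<.72)&(P[...,1]>.05)&(P[...,1]<.16); w=P[m]; print(len(w), np.median(w,axis=0) if len(w) else "")
E
```

```text
[0.69048328 0.09125434 0.25185146] 0.03288169560561003
turn/6deg [-0.014  0.001 -0.005] shift/400mm [0.001  0.0038 0.2746] clock 12.55 q [0.11 0.5  1.43 0.   1.21 0.15]
1467 [0.69223803 0.11036009 0.15571524]
```

View pics/w4.png

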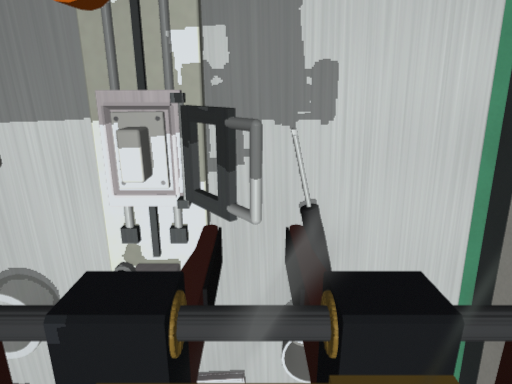

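The wrist view shows the bar at column 256, rows 120–220, centred between the finger tips (columns 215–290). Descending around it and closing lightly.

Request:
carry_out(increments="0.001 0.0038 0.02 0 0 0;0 0 0.04 0 0 0;0 0 0.05 0 0 0;0 0 0.05 0 0 0;0 0 0.045 0 0 0;0 0 0.035 0 0 0;0 0 0.02 0 0 0;0 0 0.0146 0 0 0;0 0 0 0 0 0;0 0 0 0 0 0")

```text
clock: 13.43
ee_pos: [0.6926, 0.0918, 0.1433]
tcp_rot: [2.26, 2.182, 0.001]
contact_force: [1.1, -0.1, 0.8]
opening: 0.0332
grasp_force: 0.0
```

Request:
carry_out(increments="0 0 0 0 0 0;0 0 0 0 0 0;0 0 0 0 0 0;0 0 0 0 0 0;0 0 0 0 0 0;0 0 0 0 0 0", hand=0, force=12)

```text
clock: 13.93
ee_pos: [0.6922, 0.0918, 0.1433]
tcp_rot: [-2.26, -2.182, 0.0]
contact_force: [-2.4, 0.6, 5.2]
opening: 0.0091
grasp_force: 12.0
```

```bash
python3 - <<'E'
from h import *
s=telemetry.get_state(); print(s["ee_pos"],s["opening"],s["contact_force"],s["clock"])
# arc in shares (tool y = jig x, tool z = down): bar rel hinge (-L cos t, L sin t), L=.122
t0=2.25; t=np.linspace(t0,0,31); t=t0*(0.5+0.5*np.cos(np.linspace(0,np.pi,37)))
y=-.122*np.cos(t)/.4; zz=-.122*np.sin(t)/.4
print("; ".join(f"0 {a:.4f} {b:.4f} 0 0 0" for a,b in zip(np.diff(y),np.diff(zz))))
print("cum",y[-1]-y[0],zz[-1]-zz[0])
E
```

```text
[0.69220785 0.09178711 0.1433103 ] 0.009106000517111006 [-2.44113785  0.57422074  5.20269243] 13.9333
0 -0.0010 -0.0008 0 0 0; 0 -0.0031 -0.0024 0 0 0; 0 -0.0052 -0.0039 0 0 0; 0 -0.0073 -0.0053 0 0 0; 0 -0.0095 -0.0064 0 0 0; 0 -0.0118 -0.0072 0 0 0; 0 -0.0141 -0.0077 0 0 0; 0 -0.0164 -0.0079 0 0 0; 0 -0.0188 -0.0076 0 0 0; 0 -0.0210 -0.0068 0 0 0; 0 -0.0231 -0.0056 0 0 0; 0 -0.0249 -0.0040 0 0 0; 0 -0.0265 -0.0019 0 0 0; 0 -0.0276 0.0004 0 0 0; 0 -0.0284 0.0031 0 0 0; 0 -0.0286 0.0059 0 0 0; 0 -0.0283 0.0087 0 0 0; 0 -0.0276 0.0116 0 0 0; 0 -0.0263 0.0142 0 0 0; 0 -0.0246 0.0166 0 0 0; 0 -0.0225 0.0186 0 0 0; 0 -0.0202 0.0201 0 0 0; 0 -0.0177 0.0212 0 0 0; 0 -0.0151 0.0218 0 0 0; 0 -0.0126 0.0219 0 0 0; 0 -0.0101 0.0215 0 0 0; 0 -0.0079 0.0206 0 0 0; 0 -0.0059 0.0193 0 0 0; 0 -0.0042 0.0177 0 0 0; 0 -0.0028 0.0158 0 0 0; 0 -0.0018 0.0137 0 0 0; 0 -0.0010 0.0114 0 0 0; 0 -0.0005 0.0090 0 0 0; 0 -0.0002 0.0065 0 0 0; 0 -0.0000 0.0039 0 0 0; 0 -0.0000 0.0013 0 0 0
cum -0.4965929549304354 0.23731232505081595
```

Request:
carry_out(increments="0 0 0 0 0 0;0 0 0 0 0 0;0 0 0.006 0 0 0;0 0 0.006 0 0 0;0 0 0 0 0 0", hand=0.25)

```text
clock: 14.35
ee_pos: [0.692, 0.0917, 0.1371]
tcp_rot: [-2.26, -2.182, 0.001]
contact_force: [0.4, 0.1, -0.0]
opening: 0.0221
grasp_force: 0.0
```

Request:
carry_out(increments="0 0 0 0 0 0;0 0 0 0 0 0;0 0 0 0 0 0;0 0 0 0 0 0;0 0 0 0 0 0", hand=0, force=14)

```text
clock: 14.77
ee_pos: [0.6921, 0.0918, 0.1379]
tcp_rot: [-2.26, -2.182, 0.001]
contact_force: [-1.7, 0.1, -0.8]
opening: 0.0095
grasp_force: 14.0
```

Request:
carry_out(increments="0 -0.001 -0.0008 0 0 0;0 -0.0031 -0.0024 0 0 0;0 -0.0052 -0.0039 0 0 0;0 -0.0073 -0.0053 0 0 0;0 -0.0095 -0.0064 0 0 0;0 -0.0118 -0.0072 0 0 0;0 -0.0141 -0.0077 0 0 0")

```text
clock: 15.35
ee_pos: [0.6716, 0.0925, 0.1522]
tcp_rot: [2.26, 2.181, 0.001]
contact_force: [1.0, -0.5, -0.8]
opening: 0.0095
grasp_force: 14.0
```

Request:
carry_out(increments="0 -0.0164 -0.0079 0 0 0;0 -0.0188 -0.0076 0 0 0;0 -0.021 -0.0068 0 0 0;0 -0.0231 -0.0056 0 0 0;0 -0.0249 -0.004 0 0 0;0 -0.0265 -0.0019 0 0 0;0 -0.0276 0.0004 0 0 0;0 -0.0284 0.0031 0 0 0;0 -0.0286 0.0059 0 0 0;0 -0.0283 0.0087 0 0 0")

```text
clock: 16.18
ee_pos: [0.5725, 0.0961, 0.1577]
tcp_rot: [-2.26, -2.182, 0.001]
contact_force: [1.4, 2.0, -1.1]
opening: 0.0098
grasp_force: 14.0
```

Request:
carry_out(increments="0 -0.0276 0.0116 0 0 0;0 -0.0263 0.0142 0 0 0;0 -0.0246 0.0166 0 0 0;0 -0.0225 0.0186 0 0 0;0 -0.0202 0.0201 0 0 0;0 -0.0177 0.0212 0 0 0;0 0 0 0 0 0")

```text
clock: 16.77
ee_pos: [0.5164, 0.0979, 0.1148]
tcp_rot: [-2.259, -2.181, 0.004]
contact_force: [-0.2, 2.1, -0.1]
opening: 0.0094
grasp_force: 14.0
```

```bash
python3 - <<'E'
from h import *
s=telemetry.get_state(); print(s["ee_pos"],s["opening"],s["contact_force"])
t=2.25*(0.5+0.5*np.cos(np.linspace(0,np.pi,37)))[23]; print("theta nominal",t)
# expected TCP (from start .6921,.1379)
print("exp", .6921+(-.122*np.cos(t)+.122*np.cos(2.25)), .1379+.122*(np.sin(t)-np.sin(2.25)))
E
```

```text
[0.51640146 0.09792595 0.11483792] 0.00942365376303747 [-0.18355821  2.12012986 -0.11412787]
theta nominal 0.6495544555417133
exp 0.5183077084769736 0.11676453188421587
```

Request:
carry_out(increments="0 -0.0151 0.0218 0 0 0;0 -0.0126 0.0219 0 0 0;0 -0.0101 0.0215 0 0 0;0 -0.0079 0.0206 0 0 0;0 -0.0059 0.0193 0 0 0;0 -0.0042 0.0177 0 0 0;0 -0.0028 0.0158 0 0 0;0 -0.0018 0.0137 0 0 0;0 -0.001 0.0114 0 0 0;0 -0.0005 0.009 0 0 0;0 -0.0002 0.0065 0 0 0;0 0 0.0039 0 0 0;0 0 0.0013 0 0 0;0 0 0 0 0 0")

```text
clock: 17.93
ee_pos: [0.4936, 0.0987, 0.043]
tcp_rot: [-2.26, -2.182, 0.001]
contact_force: [-1.4, 1.1, -0.5]
opening: 0.0095
grasp_force: 14.0
```

Force is still near zero. I'll press down a little until contact shows.

Request:
carry_out(increments="0 0 0.002 0 0 0;0 0 0.002 0 0 0;0 0 0.002 0 0 0;0 0 0 0 0 0;0 0 0 0 0 0")

```text
clock: 18.35
ee_pos: [0.4936, 0.0987, 0.0408]
tcp_rot: [-2.26, -2.182, 0.0]
contact_force: [-3.6, 2.3, 1.9]
opening: 0.0095
grasp_force: 14.0
```

Request:
carry_out(increments="0 0 0.002 0 0 0;0 0 0.002 0 0 0;0 0 0 0 0 0;0 0 0 0 0 0")

```text
clock: 18.68
ee_pos: [0.4936, 0.0987, 0.04]
tcp_rot: [-2.26, -2.182, 0.0]
contact_force: [-7.3, 1.4, 15.3]
opening: 0.0092
grasp_force: 14.0
```

```bash
python3 - <<'E'
from h import *
c,p,d=snap("scene"); P=cloud(c,d)
o=cv2.resize(p[180:310,210:430],None,fx=3,fy=3,interpolation=cv2.INTER_CUBIC); cv2.imwrite("pics/s5.png",o[...,::-1])
c,p,d=snap("wrist"); P=cloud(c,d); g=cv2.cvtColor(p,cv2.COLOR_RGB2GRAY)
m=(g<70)&(P[...,0]>.53)&(P[...,0]<.61)&(P[...,1]>.06)&(P[...,1]<.16)&(P[...,2]>.04)&(P[...,2]<.09); w=P[m]; print(len(w),np.median(w,axis=0))
A=np.linalg.lstsq(np.c_[w[:,:2]-w[:,:2].mean(0),np.ones(len(w))],w[:,2],rcond=None)[0]; print("frame plane",A)
E
```

```text
4566 [0.54085243 0.14325639 0.06062673]
frame plane [-0.04110747 -0.00614567  0.06036016]
```

View pics/s5.png

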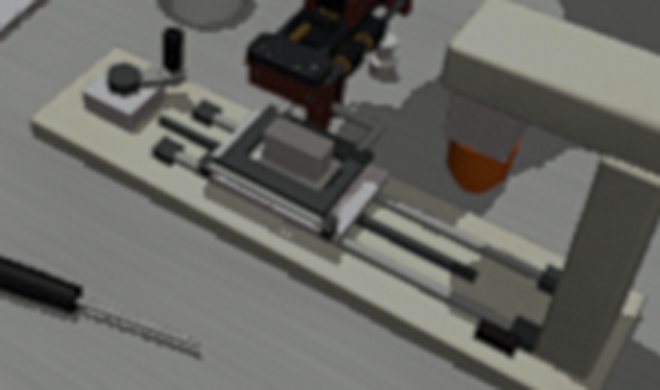

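The frame lies flat on the carriage with the block through its window at (298,145), and 15 N of resistance shows it's shut. Now I'll release and rise.

Request:
carry_out(increments="0 0 -0.003 0 0 0;0 0 0 0 0 0;0 0 0 0 0 0", hand=0.25)

```text
clock: 19.03
ee_pos: [0.4948, 0.0987, 0.0405]
tcp_rot: [2.259, 2.181, 0.002]
contact_force: [-0.6, -0.1, 0.5]
opening: 0.0215
grasp_force: 0.0
```

Request:
carry_out(increments="0 0 0 0 0 0;0 0 -0.01 0 0 0;0 0 -0.02 0 0 0;0 0 -0.04 0 0 0;0 0 -0.06 0 0 0;0 0 -0.06 0 0 0;0 0 -0.06 0 0 0;0 0 -0.06 0 0 0;0 0 -0.05 0 0 0;0 0 -0.03 0 0 0;0 0 0 0 0 0;0 0 0 0 0 0")

```text
clock: 20.03
ee_pos: [0.4942, 0.0988, 0.1971]
tcp_rot: [2.259, 2.181, 0.003]
contact_force: [-0.8, 0.3, -0.6]
opening: 0.0219
grasp_force: 0.0
```

```bash
python3 - <<'E'
from h import *
s=telemetry.get_state(); print(s["ee_pos"],s["opening"],s["clock"])
c,p,d=snap("wrist"); np.savez("w6.npz",p=p,d=d,**c); P=cloud(c,d); g=cv2.cvtColor(p,cv2.COLOR_RGB2GRAY); cv2.imwrite("pics/w6.png",p[...,::-1])
m=(g<70)&(P[...,0]>.53)&(P[...,0]<.61)&(P[...,1]>.06)&(P[...,1]<.16)&(P[...,2]>.04)&(P[...,2]<.09); w=P[m]
A=np.linalg.lstsq(np.c_[w[:,:2]-w[:,:2].mean(0),np.ones(len(w))],w[:,2],rcond=None)[0]; print("frame plane",len(w),w.mean(0),A)
# knob by height (top camera)
c,p,d=snap("top"); P=cloud(c,d); Z=P[...,2]; g=cv2.cvtColor(p,cv2.COLOR_RGB2GRAY)
for nm,(cc,PP,pp) in {"top":(c,P,p)}.items():
    m=(PP[...,2]>.08)&(PP[...,2]<.115)&(abs(PP[...,0]-.56)<.07)&(abs(PP[...,1]+.065)<.07); print(nm,m.sum(),"knob centroid",PP[m].mean(0))
    v,u=np.nonzero(m); print(cv2.minEnclosingCircle((ray(cc,np.c_[u,v],.1)[:,:2]*1000).astype(np.float32)))
    m=(g<120)&(PP[...,2]>.048)&(PP[...,2]<.075)&(abs(PP[...,0]-.56)<.025)&(abs(PP[...,1]+.065)<.025); v,u=np.nonzero(m); q=ray(cc,np.c_[u,v],.06)[:,:2]*1000; print("hub",len(u),q.mean(0),cv2.minEnclosingCircle(q.astype(np.float32)))
plan([.529,-.0335,.2],-2)
E
```

```text
[0.49417469 0.09877424 0.19711661] 0.02188593434608654 20.0333
frame plane 2278 [0.55709394 0.13610245 0.06092255] [-0.03630771  0.01223924  0.06092255]
top 45 knob centroid [ 0.52857211 -0.03453553  0.09781091]
((528.5215454101562, -35.1778564453125), 10.276862144470215)
hub 95 [559.81403515 -64.42746985] ((560.01708984375, -64.81039428710938), 15.532873153686523)
turn/6deg [-0.011  0.003 -0.002] shift/400mm [-0.327  0.101 -0.011] clock 20.13 q [ 0.17  0.28  1.92 -0.    0.94  0.21]
```

```bash
python3 - <<'E'
from h import *
z=load("w6"); P=cloud(z,z["d"]); p=z["p"]; g=cv2.cvtColor(p,cv2.COLOR_RGB2GRAY)
X,Y,Z=P[...,0],P[...,1],P[...,2]
def fit(m,n):
    w=P[m]; A=np.linalg.lstsq(np.c_[w[:,:2]-w[:,:2].mean(0),np.ones(len(w))],w[:,2],rcond=None)[0]; r=w[:,2]-np.c_[w[:,:2]-w[:,:2].mean(0),np.ones(len(w))]@A; print(n,len(w),w.mean(0).round(4),A.round(4),"res",r.std().round(4))
fit((abs(Z-.022)<.008)&(X>.51)&(X<.62)&(Y>.18)&(Y<.22),"base"); fit((abs(Z)<.01)&(X>.40)&(X<.49)&(Y>.15),"table")
fit((abs(Z-.084)<.006)&(abs(X-.568)<.02)&(abs(Y-.111)<.04),"block")
fr=(g<70)&(abs(Z-.061)<.01)&(X>.53)&(X<.61)&(Y>.065)&(Y<.155); fit(fr,"frame")
for a in np.arange(.53,.61,.01):
    m=fr&(X>=a)&(X<a+.01); print(round(a,2),m.sum(),np.median(Z[m]).round(4))
m=(X>.48)&(X<.505)&(Y>.08)&(Y<.15)&(Z>.04); print("bar",m.sum(),np.percentile(Z[m],[5,50,95]).round(4),np.median(X[m]))
E
```

```text
base 4460 [0.5635 0.2004 0.0227] [ 0.0068 -0.0015  0.0227] res 0.0026
table 10812 [ 4.448e-01  2.088e-01 -1.000e-04] [-0.0015 -0.0018 -0.0001] res 0.0008
block 1805 [0.5673 0.1125 0.0834] [ 0.0404 -0.0085  0.0834] res 0.0011
frame 1784 [0.5563 0.1316 0.0605] [-0.0389  0.0284  0.0605] res 0.0022
0.53 551 0.0609
0.54 288 0.0608
0.55 312 0.0611
0.56 127 0.0606
0.57 146 0.0606
0.58 148 0.0606
0.59 212 0.0574
0.6 0 nan
bar 8528 [0.0611 0.2931 0.3012] 0.48395718153220546
  return _methods._mean(a, axis=axis, dtype=dtype,
  ret = ret.dtype.type(ret / rcount)
```

View pics/w6.png

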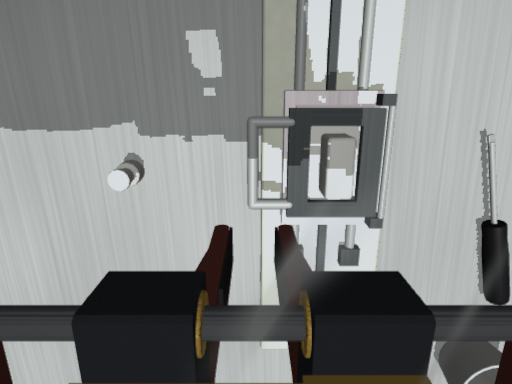

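The frame is level (60.9 mm near the bar edge, 60.6 mm near the hinge) and shut around the block at (336,165). Next is the crank knob.

Request:
carry_out(increments="-0.02 0.006 0 0 0 0;-0.041 0.0125 0 0 0 0;-0.05 0.0153 0 0 0 0;-0.05 0.0153 0 0 0 0;-0.05 0.0153 0 0 0 0;-0.05 0.0153 0 0 0 0;-0.041 0.0125 0 0 0 0;-0.0257 0.0078 0 0 0 0;0 0 0 0 0 0;0 0 0 0 0 0", hand=0.55)

```text
clock: 20.97
ee_pos: [0.5288, -0.034, 0.1956]
tcp_rot: [-2.261, -2.18, 0.001]
contact_force: [-0.1, -0.3, -0.2]
opening: 0.0484
grasp_force: 0.0
```

```bash
python3 - <<'E'
from h import *
print(telemetry.get_state()["ee_pos"],telemetry.get_state()["opening"])
plan([.5285,-.0338,.07],-2)
c,p,d=snap("wrist"); P=cloud(c,d)
m=(P[...,2]>.093)&(P[...,2]<.108)&(abs(P[...,0]-.529)<.025)&(abs(P[...,1]+.034)<.025); w=P[m]; print(len(w),w.mean(0) if len(w) else "", cv2.minEnclosingCircle((w[:,:2]*1000).astype(np.float32)) if len(w) else "")
E
```

```text
[ 0.52877544 -0.03397885  0.19557163] 0.04836299111765751
turn/6deg [-0.014 -0.003 -0.016] shift/400mm [ 0.0004 -0.0007  0.3139] clock 20.97 q [-0.09  0.32  1.86  0.    0.96 -0.05]
480 [ 0.52999565 -0.03416929  0.09952332] ((529.8851318359375, -34.93106460571289), 9.965200424194336)
```

Request:
carry_out(increments="0 0.002 0.02 0 0 0;0 0 0.04 0 0 0;0 0 0.06 0 0 0;0 0 0.06 0 0 0;0 0 0.05 0 0 0;0 0 0.04 0 0 0;0 0 0.025 0 0 0;0 0 0.0139 0 0 0;0 0 0.005 0 0 0;0 0 0 0 0 0")

```text
clock: 21.85
ee_pos: [0.5301, -0.0334, 0.0707]
tcp_rot: [-2.26, -2.182, 0.0]
contact_force: [-0.2, 1.1, -0.2]
opening: 0.0485
grasp_force: 0.0
```

Request:
carry_out(increments="0 0 0 0 0 0;0 0 0 0 0 0;0 0 0 0 0 0;0 0 0 0 0 0;0 0 0 0 0 0;0 0 0 0 0 0", hand=0, force=18)

```text
clock: 22.35
ee_pos: [0.53, -0.0337, 0.0711]
tcp_rot: [2.26, 2.182, 0.0]
contact_force: [-1.7, 0.8, 4.3]
opening: 0.0196
grasp_force: 18.0
```

```bash
python3 - <<'E'
from h import *
s=telemetry.get_state(); e=s["ee_pos"]; print(e,s["opening"],s["contact_force"])
for hub in ((.561,-.0647),(.5598,-.0645),(.562,-.065)):
    d=e[:2]-hub; print(hub,"r",np.hypot(*d)*1000,"phi deg",np.degrees(np.arctan2(d[1],-d[0]))-2)
f=np.radians(np.arange(42,42+361,10)); x=.045*np.sin(f)/.4; y=-.045*np.cos(f)/.4
for i,(a,b) in enumerate(zip(np.diff(x),np.diff(y))): print(42+10*i, f"{a:.4f} {b:.4f}",end=" | ")
E
```

```text
[ 0.53001636 -0.03369165  0.07112885] 0.019610834569601335 [-1.72481923  0.81548279  4.27340062]
(0.561, -0.0647) r 43.83496322548202 phi deg 43.02283886266089
(0.5598, -0.0645) r 42.851136734198235 phi deg 43.96887402962431
(0.562, -0.065) r 44.75674581937013 phi deg 42.3887101973143
42 0.0134 0.0143 | 52 0.0107 0.0164 | 62 0.0077 0.0181 | 72 0.0044 0.0191 | 82 0.0010 0.0196 | 92 -0.0024 0.0195 | 102 -0.0057 0.0188 | 112 -0.0089 0.0175 | 122 -0.0118 0.0157 | 132 -0.0143 0.0134 | 142 -0.0164 0.0107 | 152 -0.0181 0.0077 | 162 -0.0191 0.0044 | 172 -0.0196 0.0010 | 182 -0.0195 -0.0024 | 192 -0.0188 -0.0057 | 202 -0.0175 -0.0089 | 212 -0.0157 -0.0118 | 222 -0.0134 -0.0143 | 232 -0.0107 -0.0164 | 242 -0.0077 -0.0181 | 252 -0.0044 -0.0191 | 262 -0.0010 -0.0196 | 272 0.0024 -0.0195 | 282 0.0057 -0.0188 | 292 0.0089 -0.0175 | 302 0.0118 -0.0157 | 312 0.0143 -0.0134 | 322 0.0164 -0.0107 | 332 0.0181 -0.0077 | 342 0.0191 -0.0044 | 352 0.0196 -0.0010 | 362 0.0195 0.0024 | 372 0.0188 0.0057 | 382 0.0175 0.0089 | 392 0.0157 0.0118 |
```

Request:
carry_out(increments="0.0067 0.0072 0 0 0 0;0.0067 0.0072 0 0 0 0;0.0107 0.0164 0 0 0 0;0.0077 0.0181 0 0 0 0;0.0044 0.0191 0 0 0 0;0.001 0.0196 0 0 0 0;-0.0024 0.0195 0 0 0 0;-0.0057 0.0188 0 0 0 0;-0.0089 0.0175 0 0 0 0;-0.0118 0.0157 0 0 0 0")

```text
clock: 23.18
ee_pos: [0.5933, -0.0328, 0.071]
tcp_rot: [-2.259, -2.182, 0.003]
contact_force: [-6.6, -1.8, 8.5]
opening: 0.0194
grasp_force: 18.0
```

Request:
carry_out(increments="-0.0143 0.0134 0 0 0 0;-0.0164 0.0107 0 0 0 0;-0.0181 0.0077 0 0 0 0;-0.0191 0.0044 0 0 0 0;-0.0196 0.001 0 0 0 0;-0.0195 -0.0024 0 0 0 0;-0.0188 -0.0057 0 0 0 0;-0.0175 -0.0089 0 0 0 0;-0.0157 -0.0118 0 0 0 0;-0.0134 -0.0143 0 0 0 0;0 0 0 0 0 0")

```text
clock: 24.1
ee_pos: [0.5885, -0.1019, 0.0711]
tcp_rot: [2.261, 2.181, 0.0]
contact_force: [-3.0, -0.3, 6.0]
opening: 0.0194
grasp_force: 18.0
```

```bash
python3 - <<'E'
from h import *
s=telemetry.get_state(); e=s["ee_pos"]; print(e,s["opening"],s["contact_force"])
for hub in ((.561,-.0647),(.562,-.065)):
    d=e[:2]-hub; print(hub,"r",np.hypot(*d)*1000,"phi deg",(np.degrees(np.arctan2(d[1],-d[0]))-2)%360)
c,p,d=snap("top"); P=cloud(c,d); m=(P[...,2]>.075)&(P[...,2]<.095)&(abs(P[...,0]-.568)<.025)&(P[...,1]>.08)&(P[...,1]<.26); print("block",m.sum(),P[m].mean(0))
E
```

```text
[ 0.58845315 -0.10194287  0.07107522] 0.01938079517562325 [-3.01816865 -0.25195622  5.95794831]
(0.561, -0.0647) r 46.267773424810386 phi deg 231.6046394843168
(0.562, -0.065) r 45.4372625448994 phi deg 232.3952221343136
block 169 [0.56850678 0.1431802  0.08321454]
```

Request:
carry_out(increments="-0.0107 -0.0164 0 0 0 0;-0.0077 -0.0181 0 0 0 0;-0.0044 -0.0191 0 0 0 0;-0.001 -0.0196 0 0 0 0;0.0024 -0.0195 0 0 0 0;0.0057 -0.0188 0 0 0 0;0.0089 -0.0175 0 0 0 0;0.0118 -0.0157 0 0 0 0;0.0143 -0.0134 0 0 0 0;0.0164 -0.0107 0 0 0 0;0.0181 -0.0077 0 0 0 0;0.0191 -0.0044 0 0 0 0;0.0196 -0.001 0 0 0 0;0.0195 0.0024 0 0 0 0;0.0188 0.0057 0 0 0 0;0.0175 0.0089 0 0 0 0;0.0157 0.0118 0 0 0 0;0 0 0 0 0 0")

```text
clock: 25.65
ee_pos: [0.5302, -0.0334, 0.071]
tcp_rot: [2.258, 2.182, 0.0]
contact_force: [2.7, 0.1, 6.5]
opening: 0.0195
grasp_force: 18.0
```

```bash
python3 - <<'E'
from h import *
s=telemetry.get_state(); e=s["ee_pos"]; print(e,s["opening"],s["contact_force"])
for hub in ((.561,-.0647),(.562,-.065)):
    d=e[:2]-hub; print(hub,"r",np.hypot(*d)*1000,"phi deg",(np.degrees(np.arctan2(d[1],-d[0]))-2)%360)
E
```

```text
[ 0.53022248 -0.03337274  0.07104319] 0.01949410076576897 [2.69918892 0.10768844 6.45926133]
(0.561, -0.0647) r 43.91643194154951 phi deg 43.50715691286155
(0.562, -0.065) r 44.83407624112592 phi deg 42.864216262237
```

Request:
carry_out(increments="0.0134 0.0143 0 0 0 0;0.0107 0.0164 0 0 0 0;0.0077 0.0181 0 0 0 0;0.0044 0.0191 0 0 0 0;0.001 0.0196 0 0 0 0;-0.0024 0.0195 0 0 0 0;-0.0057 0.0188 0 0 0 0;-0.0089 0.0175 0 0 0 0;-0.0118 0.0157 0 0 0 0;-0.0143 0.0134 0 0 0 0;-0.0164 0.0107 0 0 0 0;-0.0181 0.0077 0 0 0 0;-0.0191 0.0044 0 0 0 0;-0.0196 0.001 0 0 0 0;-0.0195 -0.0024 0 0 0 0;-0.0188 -0.0057 0 0 0 0;-0.0175 -0.0089 0 0 0 0;-0.0157 -0.0118 0 0 0 0;-0.0134 -0.0143 0 0 0 0;0 0 0 0 0 0")

```text
clock: 27.32
ee_pos: [0.5876, -0.1023, 0.0711]
tcp_rot: [2.26, 2.182, -0.001]
contact_force: [0.1, -2.5, 6.7]
opening: 0.0191
grasp_force: 18.0
```

Request:
carry_out(increments="-0.0107 -0.0164 0 0 0 0;-0.0077 -0.0181 0 0 0 0;-0.0044 -0.0191 0 0 0 0;-0.001 -0.0196 0 0 0 0;0.0024 -0.0195 0 0 0 0;0.0057 -0.0188 0 0 0 0;0.0089 -0.0175 0 0 0 0;0.0118 -0.0157 0 0 0 0;0.0143 -0.0134 0 0 0 0;0.0164 -0.0107 0 0 0 0;0.0181 -0.0077 0 0 0 0;0.0096 -0.0025 0 0 0 0;0 0 0 0 0 0;0 0 0 0 0 0")

```text
clock: 28.48
ee_pos: [0.5175, -0.0732, 0.071]
tcp_rot: [-2.26, -2.182, 0.0]
contact_force: [1.3, 2.0, 8.3]
opening: 0.0193
grasp_force: 18.0
```

```bash
python3 - <<'E'
from h import *
s=telemetry.get_state(); e=s["ee_pos"]; print(e,s["opening"],s["contact_force"])
for hub in ((.561,-.0647),(.562,-.065)):
    d=e[:2]-hub; print(hub,"r",np.hypot(*d)*1000,"phi deg",(np.degrees(np.arctan2(d[1],-d[0]))-2)%360)
E
```

```text
[ 0.51747586 -0.07320973  0.07099558] 0.019314621825904512 [1.28223025 1.96990944 8.25001375]
(0.561, -0.0647) r 44.348235056743086 phi deg 346.93722692774685
(0.562, -0.065) r 45.2746991735601 phi deg 347.55267053343454
```

Request:
carry_out(increments="0.01 -0.0018 0 0 0 0;0.008 -0.0008 0 0 0 0;0.004 0 0 0 0 0;0 0 0 0 0 0;0 0 0 0 0 0")

```text
clock: 28.9
ee_pos: [0.5168, -0.0649, 0.071]
tcp_rot: [2.26, 2.182, -0.0]
contact_force: [0.9, 0.3, 6.9]
opening: 0.0194
grasp_force: 18.0
```

Request:
carry_out(increments="0.003 0 0 0 0 0;0.003 0 0 0 0 0;0 0 0 0 0 0;0 0 0 0 0 0")

```text
clock: 29.23
ee_pos: [0.5169, -0.0635, 0.071]
tcp_rot: [2.258, 2.182, -0.002]
contact_force: [0.9, -6.5, 7.7]
opening: 0.019
grasp_force: 18.0
```

Request:
carry_out(increments="0.003 0 0 0 0 0;0.003 0 0 0 0 0;0 0 0 0 0 0;0 0 0 0 0 0")

```text
clock: 29.57
ee_pos: [0.5169, -0.0628, 0.071]
tcp_rot: [2.256, 2.182, -0.004]
contact_force: [0.1, -18.4, 7.0]
opening: 0.0192
grasp_force: 18.0
```

```bash
python3 - <<'E'
from h import *
c,p,d=snap("wrist"); P=cloud(c,d); print(telemetry.get_state()["contact_force"])
m=(P[...,2]>.075)&(P[...,2]<.095)&(abs(P[...,0]-.571)<.02)&(P[...,1]>.17)&(P[...,1]<.28); print("block",m.sum(),P[m].mean(0), np.percentile(P[m][:,1],[2,98]))
E
```

```text
[ -0.37520519 -17.89343904   6.8092837 ]<stdin>:3: RuntimeWarning: Mean of empty slice.
  ret = um.true_divide(
Traceback (most recent call last):
IndexError: index -1 is out of bounds for axis 0 with size 0
```

18 N of resistance means the stop is reached. Releasing and lifting straight up.

Request:
carry_out(increments="0 0 0 0 0 0;0 0 0 0 0 0;0 0 0 0 0 0;0 0 -0.02 0 0 0;0 0 -0.04 0 0 0;0 0 -0.06 0 0 0;0 0 -0.08 0 0 0;0 0 -0.08 0 0 0;0 0 -0.08 0 0 0;-0.03 -0.02 -0.06 0 0 0;-0.06 -0.04 -0.03 0 0 0;-0.06 -0.04 0 0 0 0;-0.06 -0.04 0 0 0 0;-0.04 -0.02 0 0 0 0;0 0 0 0 0 0;0 0 0 0 0 0", hand=0.5)

```text
clock: 30.95
ee_pos: [0.4497, -0.1577, 0.251]
tcp_rot: [-2.262, -2.18, -0.0]
contact_force: [0.1, 0.2, 0.6]
opening: 0.0437
grasp_force: 0.0
```

```bash
python3 - <<'E'
from h import *
s=telemetry.get_state(); print(s["ee_pos"],s["contact_force"],s["clock"])
c,p,d=snap("top"); P=cloud(c,d); m=(P[...,2]>.08)&(P[...,2]<.115)&(abs(P[...,0]-.56)<.07)&(abs(P[...,1]+.065)<.07); print("knob",m.sum(),P[m].mean(0))
c2,p2,d2=snap("scene")
a=cv2.resize(p2[150:320,190:450],None,fx=2,fy=2,interpolation=cv2.INTER_CUBIC); b=cv2.resize(p[110:260,70:400],(520,236))
cv2.imwrite("pics/end.png",np.vstack([a,b])[...,::-1])
E
```

```text
[ 0.44974511 -0.15770661  0.25098233] [0.108654   0.18908236 0.56736134] 30.95
knob 41 [ 0.51568362 -0.06384369  0.09880054]
```

View pics/end.png

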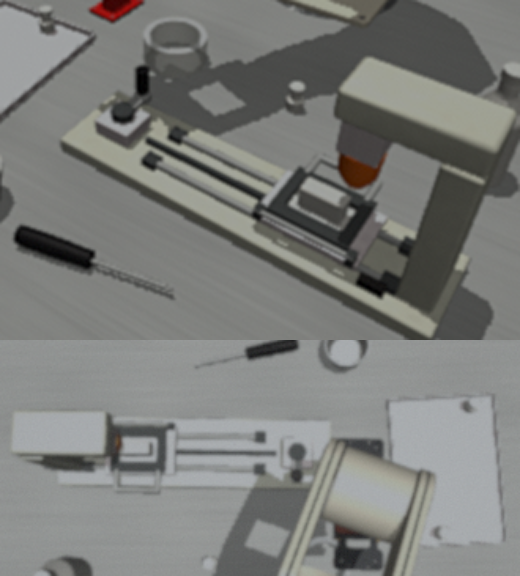

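The carriage is home with the frame shut on the housing, at (320,205). The knob sits at −x of the axis, against its stop, and everything else is undisturbed. Handing in.

```bash
python3 -c "
from rig import ticket; print(ticket.sign_off())"
```

```text
the job is handed in; nothing more can be done
None
```

The housing is seated level in the nest, the clamp frame was lowered shut under control, the crank was turned to its stop with the carriage home at about 31 s, and the job is handed in; no verdict came back.

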